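# Line up the setting discs on the gauge rail by size

## Task

Put the four steel setting discs away on the gauge rail in order of disc diameter: the largest on the felt seat next to the end post, then ever smaller, the smallest on the seat farthest from the post. Each must stand upright and centred on its own seat, and the dial-gauge stand must be left where it stands.

Things in the scene. Friction and masses are not known exactly. Their poses are not given: they have to be found in the camera images.
- disc64: Loose setting disc: a flat round steel disc of 64 mm diameter and 18 mm thick, with an upright black cylindrical handle of 16 mm diameter and 42 mm height on its centre (total height 60 mm), about 460 g. The handle is the same on all four discs; only the disc diameter (64, 52, 40 or 28 mm) differs. Origin: centre of the underside; z runs up along the handle. Starts upright on the table.
- disc52: Loose setting disc: a flat round steel disc of 52 mm diameter and 18 mm thick, with an upright black cylindrical handle of 16 mm diameter and 42 mm height on its centre (total height 60 mm), about 310 g. The handle is the same on all four discs; only the disc diameter (64, 52, 40 or 28 mm) differs. Origin: centre of the underside; z runs up along the handle. Starts upright on the table.
- disc40: Loose setting disc: a flat round steel disc of 40 mm diameter and 18 mm thick, with an upright black cylindrical handle of 16 mm diameter and 42 mm height on its centre (total height 60 mm), about 190 g. The handle is the same on all four discs; only the disc diameter (64, 52, 40 or 28 mm) differs. Origin: centre of the underside; z runs up along the handle. Starts upright on the table.
- disc28: Loose setting disc: a flat round steel disc of 28 mm diameter and 18 mm thick, with an upright black cylindrical handle of 16 mm diameter and 42 mm height on its centre (total height 60 mm), about 100 g. The handle is the same on all four discs; only the disc diameter (64, 52, 40 or 28 mm) differs. Origin: centre of the underside; z runs up along the handle. Starts upright on the table.
- rail: Fixed wooden gauge rail, 340 long x 80 wide x 12 mm high, lying on the table at any yaw. Origin: centre of its underside, x along its length. A dark steel end post (14 mm diameter, top 57 mm above the table) stands on it at x = +160 mm, marking one end; there is none at the other end. Four round grey felt seats lie in a row along it.
- seat1: Fixed round grey felt seat on the rail, 52 mm diameter, 3 mm thick, the one next to the end post (x = +108 mm along the rail; seats are 72 mm apart). Origin: centre of its underside, 12 mm above the table; its top is 15 mm above the table. Round: the yaw does not matter.
- seat2: Fixed round grey felt seat on the rail, 52 mm diameter, 3 mm thick, the one second from the end post (x = +36 mm along the rail; seats are 72 mm apart). Origin: centre of its underside, 12 mm above the table; its top is 15 mm above the table. Round: the yaw does not matter.
- seat3: Fixed round grey felt seat on the rail, 52 mm diameter, 3 mm thick, the one third from the end post (x = -36 mm along the rail; seats are 72 mm apart). Origin: centre of its underside, 12 mm above the table; its top is 15 mm above the table. Round: the yaw does not matter.
- seat4: Fixed round grey felt seat on the rail, 52 mm diameter, 3 mm thick, the one farthest from the end post (x = -108 mm along the rail; seats are 72 mm apart). Origin: centre of its underside, 12 mm above the table; its top is 15 mm above the table. Round: the yaw does not matter.
- stand: Dial-gauge stand, loose, about 0.9 kg: blue base block 45 x 50 x 50 mm, a steel column 12 mm thick up to 190 mm high, and a short arm at 165 mm height carrying a round black dial gauge (44 mm diameter) 75 mm out along its +y. Origin: centre of the underside. Not to be moved or knocked over.
There are look-alikes about, which are no part of the job. What is shaped like the disc28 but green is not meant.

How it is judged (in metres and radians):
At the end, for the whole second after the job is handed in: Each disc stands upright (tilt under 0.1 rad) and at rest on its own seat, its axis within 12 mm of the seat centre, in order of diameter from 64 mm at the seat next to the post to 28 mm at the farthest; the dial-gauge stand is within 15 mm of where it started (horizontal distance between disc64 and seat1 below 0.012 m and z of disc64 in the frame of seat1 between 0 and 0.008 m and angle between each of disc64, disc52, disc40, disc28's own z axis and vertical below 0.1 rad and linear speed of each of disc64, disc52, disc40, disc28 below 0.01 m/s and angular speed of each of disc64, disc52, disc40, disc28 below 0.1 rad/s and horizontal distance between disc52 and seat2 below 0.012 m and z of disc52 in the frame of seat2 between 0 and 0.008 m and horizontal distance between disc40 and seat3 below 0.012 m and z of disc40 in the frame of seat3 between 0 and 0.008 m and horizontal distance between disc28 and seat4 below 0.012 m and z of disc28 in the frame of seat4 between 0 and 0.008 m and distance of stand from where it was at the start of the episode below 0.015 m); the robot touches nothing.
It fails at once if the dial-gauge stand is pushed more than 15 mm away or tipped over (distance of stand from where it was at the start of the episode above 0.015 m or angle between stand's own z axis and vertical above 0.2 rad).
It also fails if it takes over 109 s, if anything falls off the work surface, if the arm or the gripper's body presses on something with over 40 N, if the wrist force passes 120 N, or if a joint passes its speed limit or range.

## Robot

A 6-joint arm with a two-finger parallel gripper is mounted at the origin on the work surface. World frame = base frame: x ahead of the robot, y to its left, z up, the work surface at z = 0. Lengths are in mm, angles in degrees, forces in N, time in s.
With the tool pointing down it reaches from about 300 to 850 mm from the base axis. Payload 4.2 kg.
Tool frame: the origin (TCP) lies midway between the tips of the shut fingers; the grasp point (between the pads) lies 19 mm behind it (env.grip_depth is the distance from the TCP to the grasp point, in mm); z points along the fingers, y is the line along which they close (so a half turn about z gives the same grasp; the last joint's range is limited). The gripper opens to 91 mm and grips with 3 to 60 N. Pads are 32 mm wide; open, the fingers measure 118 mm over their backs; the gripper's body (76 mm by 178 mm) begins 60 mm behind the grasp point.
Start: joints at [68.182, 18.312, 89.639, -0, 72.044, -1.146], TCP at [202.991, 537.994, 213.976] pointing down, gripper open.
Joint ranges: [-177.97, 177.97], [-48.28, 115.42], [12.27, 149.76], [-77.06, 257.06], [2.81, 150.46], [-146.56, 146.56]. Speed limits (degrees/s): [147.25, 147.25, 180, 180, 180, 180].

## Interface

Orientations are given as [roll, pitch, yaw] about the fixed x, y, z axes, in that order (R = Rz(yaw) Ry(pitch) Rx(roll)).
In Python, from workcell import env, eyes gives the robot as it stands.
- The arm moves only by the tool send_rows, never from a script. Its argument "motion" is a list of rows, each a list of 7 numbers: the shift along the world's x, y, z normalised to -1 to 1, where 1 is 0.5 m, then the turn, a rotation vector about the world's x, y, z normalised to -1 to 1, where 1 is 60 degrees, then the opening, from -1 (shut) to 1 (fully open). A call has 1 to 20 rows; each row is the pose to reach, as a shift and turn from the pose commanded when the call began; what a row does not reach only later rows make up. A row lasts 1/8 s, in which the tool goes at most 62.5 mm and 10.7 degrees, less where a joint would pass 70% of its speed; a pose out of reach is approached as far as the arm can. A call with a number of a shift or a turn outside -1 to 1 is refused whole. A call with a gripper value outside its range is refused whole. The fingers move at their own pace and stop on an object; "squeeze" is the grip in N (left out, the last holds). Time passes only in rows, so rows that repeat a pose let the fingers close. It gives the time, the measured TCP pose, the force, the opening and the grip force at its end, in the units of the state.
- env.state(): the state, without advancing time (a new reading comes with each control period).
- eyes.grab_frame(name): name is "side" or "top"; returns a dict with "pixels" (420x560x3 uint8, red, green, blue), "depth" (420x560 float32, mm along the optical axis (not along the pixel's ray), 0 where there is no reading), "fx", "fy", "cx", "cy" (pixels), "R" (3x3) and "t" (3): a world point X has camera coordinates R X + t. Camera axes: x right, y down, z forward; pixel columns grow to the right and rows downward; lengths in mm; the calibration is good to about 2 mm. A picture is of the moment at which its call begins.
- env.job_done(): hands the job in; it is judged then, once.
The state is a dict: "time_s": time; "qpos": joint angles; "qvel": joint speeds; "effort": joint torques, N m; "ee_pos": TCP position; "ee_rot": TCP orientation; "force": force on the tool from outside, world axes, zero at the start; "torque": the same for the moment, N m; "gripper_width": finger opening in mm; "gripper_force": force on a finger pad.
Only numpy, scipy, OpenCV 4.12 (cv2) and the standard library are available. Lean on these libraries where they do the work, as an engineer would, in place of code of your own. Each camera call takes 0.05 s, during which the arm holds its last target. There are 200 camera calls.

## Working session

There is one attempt and no reset: what is moved stays moved. The work goes in short steps, Python scripts to look and compute and a tool call to move; the robot and the scene stay as the last step left them, time stands still between calls to the robot, and variables do not carry over. Pictures are saved under pics/ and viewed, at most 14 in all, crops included, and the job is handed in when it is done.

Besides the shell and the picture viewer there is one more tool, called as name(argument=value, ...), one argument or row to a line, values as JSON. send_rows: Moves the arm, as the interface text tells. Its arguments: {"type":"object","properties":{"motion":{"type":"array"},"squeeze":{"type":"number"}},"required":["motion"]}

```bash
mkdir -p pics
cat > h.py <<'E'
import cv2,numpy as np
from workcell import env,eyes
def grab(n):
    f=eyes.grab_frame(n); return f
def save(f,p): cv2.imwrite(p,f["pixels"][:,:,::-1])
def world(f):
    d=f["depth"]; v,u=np.mgrid[:d.shape[0],:d.shape[1]]
    c=np.stack([(u-f["cx"])/f["fx"]*d,(v-f["cy"])/f["fy"]*d,d],-1)
    W=(c-np.array(f["t"]))@np.array(f["R"]); W[d<=0]=np.nan
    return W
E
python3 - <<'E'
from h import *
for n in("top","side"):
    f=grab(n); save(f,f"pics/{n}0.png"); np.savez(f"{n}0.npz",**f)
    print(n,f["fx"],f["cx"],f["cy"],np.round(-np.array(f["R"]).T@f["t"]),np.round(f["R"],2).tolist())
print(env.state())
E
```

```text
top 419.5955604258874 285.0007927550099 208.38512478523342 [503.  33. 999.] [[-0.0, -1.0, 0.0], [-1.0, 0.0, -0.08], [0.08, -0.0, -1.0]]
side 386.4246665172152 277.65215491486344 217.8801359569667 [369. 683. 506.] [[-0.94, -0.34, -0.02], [-0.18, 0.54, -0.82], [0.29, -0.77, -0.57]]
{'time_s': 0.1, 'qpos': array([ 6.81797646e+01,  1.83466078e+01,  8.96980670e+01, -7.01693602e-04,
        7.20446458e+01, -1.14680526e+00]), 'qvel': array([ 0.05591759, -0.11138443, -0.0235459 ,  0.00820406,  0.0038732 ,
        0.03080962]), 'effort': array([-8.59438387e-06, -4.13336527e+01, -2.32505769e+01,  7.27033569e-02,
        4.22673952e-02, -8.06987100e-05]), 'ee_pos': array([202.84389483, 537.55569131, 213.22723957]), 'ee_rot': array([-1.79910684e+02, -1.12063124e-03,  1.59326786e+02]), 'force': array([0.62474764, 0.40763201, 0.19757588]), 'torque': array([ 0.04861544, -0.03434162,  0.00370472]), 'gripper_force': 0.0, 'gripper_width': 91.41438447150112}
```

View pics/top0.png

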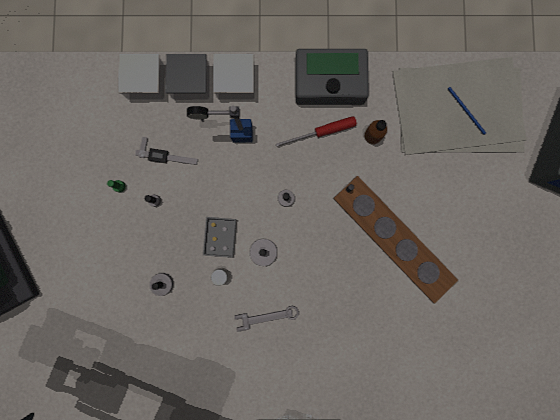

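View pics/side0.png

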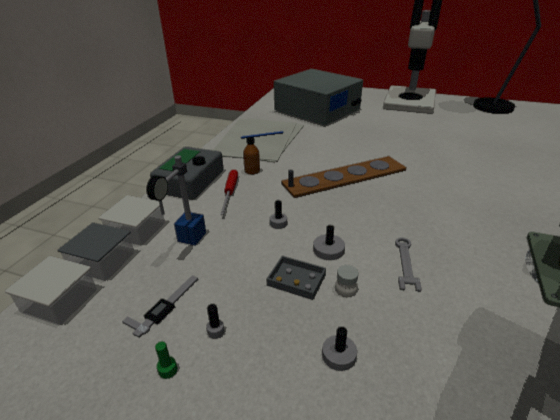

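The top view shows discs at about (263,252), (161,285), (286,198) and (152,200), with a green look-alike at (117,186). The rail's post is at (350,188), its seats run to (429,272), and the stand is at (240,130) with its dial at (198,113).

Run:
```python
from h import *
f=dict(np.load("top0.npz")); W=world(f); im=f["pixels"].astype(int)
g=dict(np.load("side0.npz")); V=world(g)
def allpts(W):return W.reshape(-1,3)
P=allpts(W);Q=allpts(V)
for n,(u,v) in dict(A=(263,252),B=(161,285),C=(286,198),D=(152,200),G=(117,186)).items():
    c=W[v+2,u]; 
    for nm,X in(("top",P),("side",Q)):
        r=np.hypot(X[:,0]-c[0],X[:,1]-c[1])<50
        h=X[r&(X[:,2]>50)&(X[:,2]<66)]; s=X[r&(X[:,2]>12)&(X[:,2]<22)]
        o=[n,nm]
        if len(h): o+=["handle",h.mean(0).round(1),len(h)]
        if len(s):
            (cx,cy),rad=cv2.minEnclosingCircle(s[:,:2].astype(np.float32)); o+=["disc",round(cx,1),round(cy,1),"d",round(2*rad,1),"z",s[:,2].mean().round(1),"Ad",round(2*np.sqrt(len(s)*(979/419.6)**2/np.pi),1)]
        print(*o)
# seats: grey in top image within rail
hsv=cv2.cvtColor(f["pixels"],cv2.COLOR_RGB2HSV)
roi=np.zeros(hsv.shape[:2],np.uint8); cv2.fillConvexPoly(roi,np.array([[358,178],[456,280],[435,300],[336,196]]),1)
m=((hsv[...,1]<70)&(roi>0)).astype(np.uint8)
n,l,st,ce=cv2.connectedComponentsWithStats(m)
for i in range(1,n):
    if st[i,4]>60:
        ray=np.array([(ce[i][0]-f["cx"])/f["fx"],(ce[i][1]-f["cy"])/f["fy"],1])@f["R"]; o=-f["R"].T@f["t"]
        print("seat",ce[i].round(1),st[i,4],(o+ray*(15-o[2])/ray[2]).round(1),W[l==i][:,2].mean().round(1))
k=(P[:,2]>70)&(P[:,2]<250)
print("tall");
b=np.array([P[k][:,0].min(),P[k][:,0].max(),P[k][:,1].min(),P[k][:,1].max()]);print(b)
for (u,v) in[(350,188),(240,130),(234,112),(198,113),(220,277),(220,240),(139,70),(235,70),(330,100),(375,132),(268,315)]: print((u,v),W[v,u].round(0))
```

```text
A top handle [484.8  81.1  59. ] 39 disc 484.0 81.3 d 63.4 z 17.5 Ad 60.7
A side handle [484.7  84.   57. ] 58 disc 485.2 81.0 d 65.7 z 17.3 Ad 57.9
B top handle [411.1 317.7  58.6] 47 disc 410.7 318.3 d 51.9 z 17.5 Ad 47.7
B side handle [411.5 320.7  57.4] 119 disc 411.6 319.4 d 53.6 z 17.3 Ad 70.1
C top handle [610.9  27.9  58.5] 39 disc 611.4 28.2 d 39.4 z 17.3 Ad 34.2
C side handle [611.4  30.2  56.8] 46 disc 611.8 28.9 d 40.9 z 16.9 Ad 31.6
D top handle [606.4 338.7  58.8] 45 disc 607.2 339.1 d 27.4 z 17.0 Ad 20.6
D side handle [605.8 341.6  57.1] 106 disc 606.8 340.0 d 27.8 z 17.1 Ad 32.0
G top handle [641.1 423.7  58.6] 48 disc 640.5 424.6 d 28.4 z 17.2 Ad 21.9
G side handle [640.2 426.4  57.5] 131 disc 641.2 425.4 d 27.9 z 17.0 Ad 36.5
seat [363.5 205. ] 369 [ 593.8 -154.2   15. ] nan
seat [384.8 227.2] 373 [ 541.4 -203.2   15. ] nan
seat [406.4 249.6] 384 [ 489.  -252.5   15. ] nan
seat [428.1 272.2] 386 [ 436.5 -301.7   15. ] nan
tall
[ 193.69329573  879.48212968 -587.60582721  489.92238181]
(350, 188) [ 628. -116.   59.]
(240, 130) [765. 134.  52.]
(234, 112) [766. 132. 180.]
(198, 113) [764. 204. 181.]
(220, 277) [429. 178.  43.]
(220, 240) [513. 185.   4.]
(139, 70) [907. 369.  54.]
(235, 70) [905. 146.  57.]
(330, 100) [839. -76.  39.]
(375, 132) [ 754. -172.   72.]
(268, 315) [338.  71.   6.]
```

send_rows(
  motion=[
    [0.4164,-0.4384,-0.188,0,0,-1,0.1],
    [0.4164,-0.4384,-0.188,0,0,-1,0.1],
    [0.4164,-0.4384,-0.188,0,0,-1,0.1],
    [0.4164,-0.4384,-0.188,0,0,-1,0.1],
    [0.4164,-0.4384,-0.188,0,0,-1,0.1],
    [0.4164,-0.4384,-0.188,0,0,-1,0.1],
    [0.4164,-0.4384,-0.188,0,0,-1,0.1],
    [0.4164,-0.4384,-0.188,0,0,-1,0.1],
  ],
)

```text
time_s: 1.1
ee_pos: [410.8, 319.2, 120.1]
ee_rot: [180.0, -0.0, 99.5]
force: [0.0, 0.2, -0.1]
gripper_width: 50.4
gripper_force: 0.0
```

send_rows(
  motion=[
    [0,0,0,0,0,-0.935,0.1],
    [0,0,0,0,0,-0.935,0.1],
    [0,0,0,0,0,-0.935,0.1],
    [0,0,0,0,0,-0.935,0.1],
    [0,0,-0.08,0,0,-0.935,0.1],
    [0,0,-0.14,0,0,-0.935,0.1],
    [0,0,-0.19,0,0,-0.935,0.1],
    [0,0,-0.19,0,0,-0.935,0.1],
    [0,0,-0.19,0,0,-0.935,-1],
    [0,0,-0.19,0,0,-0.935,-1],
    [0,0,-0.19,0,0,-0.935,-1],
    [0,0,-0.19,0,0,-0.935,-1],
    [0,0,-0.19,0,0,-0.935,-1],
    [0,0,-0.19,0,0,-0.935,-1],
  ],
  squeeze=30,
)

```text
time_s: 2.85
ee_pos: [411.5, 319.0, 25.5]
ee_rot: [180.0, -0.1, 43.2]
force: [-1.4, -0.1, 5.4]
gripper_width: 15.6
gripper_force: 30.0
```

send_rows(
  motion=[
    [0,0,0.06,0,0,0,-1],
    [0,0,0.14,0,0,0,-1],
    [0,0,0.19,0,0,0,-1],
    [0.02,-0.06,0.19,0,0,0,-1],
    [0.05,-0.16,0.19,0,0,0,-1],
    [0.08,-0.26,0.19,0,0,0,-1],
    [0.1,-0.36,0.19,0,0,0,-1],
    [0.14,-0.46,0.19,0,0,0,-1],
    [0.18,-0.56,0.19,0,0,0,-1],
    [0.21,-0.66,0.19,0,0,0,-1],
    [0.23,-0.76,0.19,0,0,0,-1],
    [0.25,-0.86,0.19,0,0,0,-1],
    [0.26,-0.94,0.19,0,0,0,-1],
    [0.26,-1.0,0.19,0,0,0,-1],
    [0.26,-1.0,0.19,0,0,0,-1],
    [0.26,-1.0,0.19,0,0,0,-1],
  ],
)

```text
time_s: 4.85
ee_pos: [540.4, -180.6, 119.0]
ee_rot: [-179.9, 0.0, 43.2]
force: [1.0, 0.3, -3.7]
gripper_width: 15.4
gripper_force: 30.0
```

send_rows(
  motion=[
    [0,-0.044,0,0,0,0,-1],
    [0,-0.044,-0.06,0,0,0,-1],
    [0,-0.044,-0.12,0,0,0,-1],
    [0,-0.044,-0.15,0,0,0,-1],
    [0,-0.044,-0.156,0,0,0,-1],
    [0,-0.044,-0.158,0,0,0,-1],
    [0,-0.044,-0.158,0,0,0,-1],
  ],
)

```text
time_s: 5.72
ee_pos: [542.0, -203.5, 42.0]
ee_rot: [179.9, -0.0, 43.2]
force: [0.1, 0.2, -3.0]
gripper_width: 15.5
gripper_force: 30.0
```

Not yet down: lower 2 mm more, release, rise to z≈120.

send_rows(
  motion=[
    [0,0,-0.002,0,0,0,-1],
    [0,0,-0.004,0,0,0,-1],
    [0,0,-0.004,0,0,0,-1],
  ],
)

```text
time_s: 6.1
ee_pos: [541.8, -203.4, 40.6]
ee_rot: [179.9, -0.0, 43.2]
force: [-2.3, 0.2, 3.8]
gripper_width: 15.2
gripper_force: 30.0
```

send_rows(
  motion=[
    [0,0,0,0,0,0,0.1],
    [0,0,0,0,0,0,0.1],
    [0,0,0,0,0,0,0.1],
    [0,0,0.06,0,0,0,0.1],
    [0,0,0.16,0,0,0,0.1],
    [-0.02,0.1,0.162,0,0,0,0.1],
    [-0.04,0.2,0.162,0,0,0,0.1],
    [-0.06,0.3,0.162,0,0,0,0.1],
    [-0.08,0.4,0.162,0,0,0,0.1],
    [-0.1,0.5,0.162,0,0,0,0.1],
    [-0.113,0.569,0.162,0,0,0,0.1],
    [-0.113,0.569,0.1,0,0,0,0.1],
    [-0.113,0.569,0.0,0,0,0,0.1],
    [-0.113,0.569,-0.028,0,0,0,0.1],
    [-0.113,0.569,-0.028,0,0,0,0.1],
    [-0.113,0.569,-0.028,0,0,0,-1],
    [-0.113,0.569,-0.028,0,0,0,-1],
    [-0.113,0.569,-0.028,0,0,0,-1],
    [-0.113,0.569,-0.028,0,0,0,-1],
    [-0.113,0.569,-0.028,0,0,0,-1],
  ],
  squeeze=35,
)

```text
time_s: 8.6
ee_pos: [485.1, 81.3, 25.5]
ee_rot: [180.0, -0.0, 43.2]
force: [-0.2, -1.0, 4.5]
gripper_width: 15.6
gripper_force: 35.0
```

send_rows(
  motion=[
    [0,0,0.06,0,0,0,-1],
    [0,0,0.14,0,0,0,-1],
    [0,0,0.19,0,0,0,-1],
    [0.03,-0.06,0.19,0,0,0,-1],
    [0.07,-0.15,0.19,0,0,0,-1],
    [0.11,-0.24,0.19,0,0,0,-1],
    [0.15,-0.33,0.19,0,0,0,-1],
    [0.19,-0.41,0.19,0,0,0,-1],
    [0.218,-0.471,0.19,0,0,0,-1],
    [0.218,-0.471,0.19,0,0,0,-1],
    [0.218,-0.471,0.13,0,0,0,-1],
    [0.218,-0.471,0.07,0,0,0,-1],
    [0.218,-0.471,0.04,0,0,0,-1],
    [0.218,-0.471,0.034,0,0,0,-1],
    [0.218,-0.471,0.032,0,0,0,-1],
    [0.218,-0.471,0.03,0,0,0,-1],
    [0.218,-0.471,0.03,0,0,0,-1],
  ],
)

```text
time_s: 10.72
ee_pos: [594.1, -154.3, 40.6]
ee_rot: [179.9, -0.0, 43.2]
force: [-0.1, -0.7, -5.3]
gripper_width: 15.2
gripper_force: 35.0
```

send_rows(
  motion=[
    [0,0,-0.002,0,0,0,-1],
    [0,0,-0.003,0,0,0,-1],
    [0,0,-0.003,0,0,0,0.1],
    [0,0,-0.003,0,0,0,0.1],
    [0,0,-0.003,0,0,0,0.1],
    [0,0,0.06,0,0,0,0.1],
    [0,0,0.16,0,0,0,0.1],
    [0.01,0.1,0.16,0,0,0,0.1],
    [0.02,0.2,0.16,0,0,0,0.1],
    [0.03,0.3,0.16,0,0,0,0.1],
    [0.036,0.365,0.16,0,0,0,0.1],
    [0.036,0.365,0.16,0,0,0,0.1],
    [0.036,0.365,0.1,0,0,0,0.1],
    [0.036,0.365,0.0,0,0,0,0.1],
    [0.036,0.365,-0.03,0,0,0,0.1],
    [0.036,0.365,-0.03,0,0,0,0.1],
    [0.036,0.365,-0.03,0,0,0,-1],
    [0.036,0.365,-0.03,0,0,0,-1],
    [0.036,0.365,-0.03,0,0,0,-1],
    [0.036,0.365,-0.03,0,0,0,-1],
  ],
  squeeze=30,
)

```text
time_s: 13.22
ee_pos: [612.1, 28.3, 25.5]
ee_rot: [179.9, -0.1, 43.2]
force: [0.8, -0.0, 2.2]
gripper_width: 15.2
gripper_force: 30.0
```

send_rows(
  motion=[
    [0,0,0.06,0,0,0,-1],
    [0,0,0.14,0,0,0,-1],
    [0,0,0.2,0,0,0,-1],
    [-0.03,-0.07,0.2,0,0,0,-1],
    [-0.07,-0.16,0.2,0,0,0,-1],
    [-0.11,-0.25,0.2,0,0,0,-1],
    [-0.15,-0.34,0.2,0,0,0,-1],
    [-0.19,-0.43,0.2,0,0,0,-1],
    [-0.225,-0.52,0.2,0,0,0,-1],
    [-0.245,-0.562,0.2,0,0,0,-1],
    [-0.245,-0.562,0.2,0,0,0,-1],
    [-0.245,-0.562,0.13,0,0,0,-1],
    [-0.245,-0.562,0.07,0,0,0,-1],
    [-0.245,-0.562,0.04,0,0,0,-1],
    [-0.245,-0.562,0.034,0,0,0,-1],
    [-0.245,-0.562,0.03,0,0,0,-1],
    [-0.245,-0.562,0.028,0,0,0,-1],
    [-0.245,-0.562,0.028,0,0,0,-1],
  ],
)

```text
time_s: 15.48
ee_pos: [490.2, -252.9, 40.5]
ee_rot: [179.9, -0.1, 43.2]
force: [0.2, 1.6, 5.5]
gripper_width: 15.1
gripper_force: 30.0
```

send_rows(
  motion=[
    [0,0,0,0,0,0,0.1],
    [0,0,0,0,0,0,0.1],
    [0,0,0,0,0,0,0.1],
    [0,0,0.06,0,0,0,0.1],
    [0,0,0.162,0,0,0,0.1],
    [0.02,0.1,0.162,0,0,0,0.1],
    [0.04,0.2,0.162,0,0,0,0.1],
    [0.06,0.3,0.162,0,0,0,0.1],
    [0.08,0.4,0.162,0,0,0,0.1],
    [0.1,0.5,0.162,0,0,0,0.1],
    [0.12,0.6,0.162,0,0,0,0.1],
    [0.14,0.7,0.162,0,0,0,0.1],
    [0.16,0.8,0.162,0,0,0,0.1],
    [0.18,0.9,0.162,0,0,0,0.1],
    [0.2,1.0,0.162,0,0,0,0.1],
    [0.2,1.0,0.162,0,0,0,0.1],
  ],
)

```text
time_s: 17.48
ee_pos: [589.5, 250.6, 119.3]
ee_rot: [-180.0, -0.0, 43.5]
force: [-0.4, -0.1, -0.8]
gripper_width: 50.2
gripper_force: 0.0
```

Run:
```python
from h import *
f=grab("top"); save(f,"pics/top1.png"); P=world(f).reshape(-1,3)
for n,c in dict(s1=(593.8,-154.2),s2=(541.4,-203.2),s3=(489,-252.5),D=(607,339.5)).items():
    r=np.hypot(P[:,0]-c[0],P[:,1]-c[1])<40
    for a,b in((26,37),(12,22),(66,80)):
        s=P[r&(P[:,2]>a)&(P[:,2]<b)]
        if len(s)>8:
            (x,y),R=cv2.minEnclosingCircle(s[:,:2].astype(np.float32)); print(n,a,round(x,1),round(y,1),round(2*R,1),s[:,2].mean().round(1))
```

```text
s1 26 592.8 -153.9 64.1 32.2
s1 12 593.8 -154.1 79.6 13.8
s1 66 592.9 -153.5 15.6 74.0
s2 26 546.6 -198.8 65.6 32.2
s2 12 541.2 -203.2 79.2 13.5
s2 66 540.1 -202.9 15.6 74.0
s3 26 489.1 -252.1 39.9 32.1
s3 12 489.2 -252.4 79.7 13.8
s3 66 489.1 -252.3 15.6 73.2
```

View pics/top1.png

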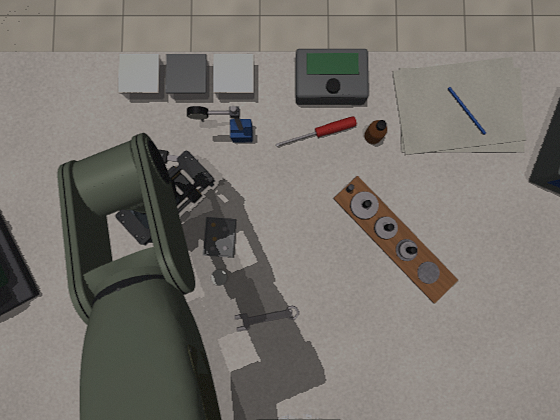

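The picture shows three discs standing on seats 1 to 3, at (365,204), (387,227) and (408,250). Seat 4 at (429,272) is free. Next is the 28 mm disc.

send_rows(
  motion=[
    [0.02,0.1,0,0,0,0,0.1],
    [0.036,0.184,0,0,0,0,0.1],
    [0.036,0.184,0,0,0,0,0.1],
    [0.036,0.184,-0.08,0,0,0,0.1],
    [0.036,0.184,-0.15,0,0,0,0.1],
    [0.036,0.184,-0.19,0,0,0,0.1],
    [0.036,0.184,-0.19,0,0,0,0.1],
    [0.036,0.184,-0.19,0,0,0,-1],
    [0.036,0.184,-0.19,0,0,0,-1],
    [0.036,0.184,-0.19,0,0,0,-1],
    [0.036,0.184,-0.19,0,0,0,-1],
    [0.036,0.184,-0.19,0,0,0,-1],
  ],
  squeeze=25,
)

```text
time_s: 19.02
ee_pos: [607.4, 339.5, 25.6]
ee_rot: [180.0, -0.0, 43.2]
force: [-0.3, -0.7, 2.5]
gripper_width: 15.2
gripper_force: 25.0
```

send_rows(
  motion=[
    [0,0,0.06,0,0,0,-1],
    [0,0,0.14,0,0,0,-1],
    [0,0,0.2,0,0,0,-1],
    [-0.02,-0.07,0.2,0,0,0,-1],
    [-0.05,-0.17,0.2,0,0,0,-1],
    [-0.08,-0.27,0.2,0,0,0,-1],
    [-0.1,-0.37,0.2,0,0,0,-1],
    [-0.13,-0.47,0.2,0,0,0,-1],
    [-0.16,-0.57,0.2,0,0,0,-1],
    [-0.19,-0.67,0.2,0,0,0,-1],
    [-0.22,-0.77,0.2,0,0,0,-1],
    [-0.25,-0.87,0.2,0,0,0,-1],
    [-0.28,-0.95,0.2,0,0,0,-1],
    [-0.3,-1.0,0.2,0,0,0,-1],
    [-0.3,-1.0,0.2,0,0,0,-1],
  ],
)

```text
time_s: 20.9
ee_pos: [456.5, -161.8, 124.9]
ee_rot: [-180.0, 0.0, 43.1]
force: [-0.0, 0.8, -0.4]
gripper_width: 15.1
gripper_force: 25.0
```

send_rows(
  motion=[
    [-0.01,-0.08,0,0,0,0,-1],
    [-0.02,-0.17,0,0,0,0,-1],
    [-0.041,-0.25,0,0,0,0,-1],
    [-0.041,-0.282,0,0,0,0,-1],
    [-0.041,-0.282,0,0,0,0,-1],
    [-0.041,-0.282,-0.07,0,0,0,-1],
    [-0.041,-0.282,-0.13,0,0,0,-1],
    [-0.041,-0.282,-0.16,0,0,0,-1],
    [-0.041,-0.282,-0.166,0,0,0,-1],
    [-0.041,-0.282,-0.17,0,0,0,-1],
    [-0.041,-0.282,-0.172,0,0,0,-1],
    [-0.041,-0.282,-0.172,0,0,0,-1],
  ],
)

```text
time_s: 22.4
ee_pos: [437.5, -301.9, 40.5]
ee_rot: [179.9, -0.1, 43.2]
force: [0.7, 2.7, 5.2]
gripper_width: 15.8
gripper_force: 25.0
```

Contact. Release, rise and move clear.

send_rows(
  motion=[
    [0,0,0,0,0,0,0.1],
    [0,0,0,0,0,0,0.1],
    [0,0,0,0,0,0,0.1],
    [0,0,0.06,0,0,0,0.1],
    [0,0,0.16,0,0,0,0.1],
    [0,0,0.25,0,0,0,0.1],
    [0,0.1,0.25,0,0,0,0.1],
    [0,0.2,0.25,0,0,0,0.1],
    [0,0.3,0.25,0,0,0,0.1],
    [0,0.4,0.25,0,0,0,0.1],
    [0,0.5,0.25,0,0,0,0.1],
    [0,0.6,0.25,0,0,0,0.1],
    [0,0.6,0.25,0,0,0,0.1],
    [0,0.6,0.25,0,0,0,0.1],
  ],
)

```text
time_s: 24.15
ee_pos: [436.7, -2.0, 163.9]
ee_rot: [180.0, 0.0, 43.3]
force: [0.5, 0.2, 0.4]
gripper_width: 50.4
gripper_force: 0.0
```

Run:
```python
from h import *
f=grab("top"); save(f,"pics/top2.png"); P=world(f).reshape(-1,3)
for n,c in dict(s1=(593.8,-154.2),s2=(541.4,-203.2),s3=(489,-252.5),s4=(436.5,-301.7)).items():
    r=np.hypot(P[:,0]-c[0],P[:,1]-c[1])<33
    for a,b in((26,37),(66,80)):
        s=P[r&(P[:,2]>a)&(P[:,2]<b)]
        if len(s)>8:
            (x,y),R=cv2.minEnclosingCircle(s[:,:2].astype(np.float32)); print(n,a,round(x,1),round(y,1),round(2*R,1),s[:,2].mean().round(1))
```

```text
s1 26 593.0 -154.3 64.3 32.0
s1 66 593.2 -153.9 16.2 73.1
s2 26 540.7 -203.5 52.3 32.1
s2 66 540.5 -202.7 15.4 73.7
s3 26 489.0 -252.0 40.2 32.1
s3 66 489.4 -252.5 15.5 73.4
s4 26 436.9 -301.0 29.3 31.9
s4 66 437.0 -300.4 15.8 73.3
```

View pics/top2.png

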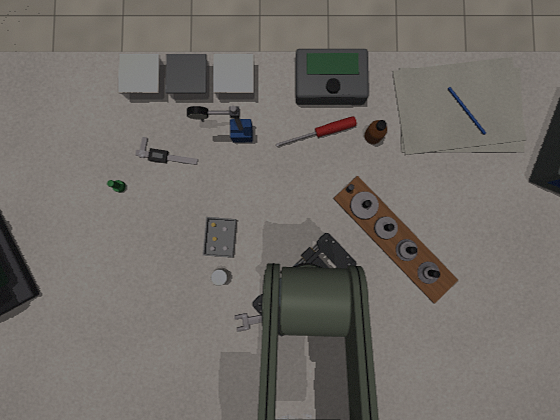

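The four discs stand on their seats in order at (365,204), (387,227), (409,250) and (430,272), and each is centred within about 1 mm. The stand at (240,130) has not moved.

```bash
python3 -c "
from workcell import env
print(env.job_done())"
```

```text
the job is handed in; nothing more can be done
None
```

I handed the job in at about 24 s: all four discs stand on the rail in order from 64 mm at the post to 28 mm, each measured within about 2 mm of its seat centre, and the dial-gauge stand looks unmoved; the hand-in returned no verdict.

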